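# Gauge the heat sink, then draw the index plunger and hold it

### The job

Check the height of the heat sink in the gauging fixture: press the gauge's black cap straight down until the head stands on its bottom stop, keep it there for about a second so that the dial can be read, and let it spring all the way back up before you draw the pin. Then grip the black index plunger knob and pull it straight back out to its stop, so that the sprung slide runs the heat sink out to the loading end, and finish still gripping it and holding it fully back, clear of the slide, because I am going to change the part and push the slide back in past the pin. The heat sink stays in its nest and the other things on the bench stay where they are.

Things in the scene. Friction and masses are not known exactly. Their poses are not given: they have to be found in the camera images.
- fixture: bench gauging fixture, screwed down, base 150 x 236 x 15 mm. Origin on the bench; -x points out of its front (knob and dial side, roughly toward the robot), +y along the slide to the loading end. In its frame, mm: base x -65..85, y -118..118; plunger bracket x -62..-46, y -18..18, to z 56; gauge column 18 thick at x 62, y -35, to z 158; dial 43 across, x -10..10, y -35, centre z 138
- gauge_cap: round black press cap of the dial gauge, 30 mm across, 12 mm thick, at fixture x 30, y -35, z 188 mm when up. Origin at the centre of its top face, where to press. Highest point of the fixture, nothing above it; when down its top is at z 168 mm. Axes as the fixture's.
- gauge_head (a joint): downward travel of the gauge head (cap, dial and foot together) on its column, m: 0 = up, 0.020 = on its solid bottom stop. A spring returns it up. Pressing takes about 3 N at the start, 6 to 7 N at the bottom, and more only against the solid stop.
- gauge_foot (a joint): travel of the gauge's sprung foot up into the gauge, m: 0 = hanging free. With the head on its bottom stop the free foot would hang 56 mm above the bench, so the reading is the height of the part's top minus 0.056 (about 0.006 here). The needle turns with it. It presses on the part with only 1 to 2 N.
- foot_tip: steel contact tip at the lower end of the gauge foot, 12 mm across. Origin at the centre of its underside, 76 mm above the bench and 14 mm above the part when the gauge is up.
- slide_table (a joint): travel of the steel slide with the nest along fixture +y, m: 0 = nest under the gauge, locked by the index pin in the middle one of three holes 12 mm apart; 0.070 = at the loading-end stop. Its own spring (2 to 3 N) runs it there in about a second once the pin is clear; a pin let go early drags on it and stops it short or drops into the next hole. The slide need not be touched.
- nest: low aluminium frame on the slide, inside 27 x 39 mm, walls 7 mm high and 3 mm thick, in which the heat sink stands. Origin at the centre of its floor, 40 mm above the bench. Axes as the fixture's.
- heat_sink: the part being checked: bright finned heat sink 24 x 36 x 22 mm, 40 g, loose in the nest under the gauge. Origin at the centre of its underside.
- index_pin (a joint): how far the plunger is drawn out, m: 0 = seated 6 mm deep in the slide's hole, clear of it beyond 0.006, 0.012 = fully back on its solid stop. Its spring pulls it in with about 4 N at 0, rising to 6 N; it does not stay out by itself. Fingers may creep 3 or 4 mm along the neck before they bear on the knob's head, so the hand may have to go 16 to 18 mm back.
- plunger_knob: black mushroom knob of the index plunger, axis level along the fixture's x: a neck 16 mm across, 28 mm long, ends outside in a head 29 mm across, 11 mm thick. Origin at the neck's centre: fixture x -95, y 0, z 38 mm when in; the head's inner face is 14 mm farther out. Draw it along fixture -x. Only the bench is under it; nothing stands within 70 mm to either side.
- spare_heat_sink: a second, identical heat sink standing on the bench in front of the fixture, the next part: leave alone.
- relay: plug-in relay with clear case, 27 x 21 x 34 mm, standing on the bench in front of the fixture: leave alone.
- multimeter: black and yellow multimeter 146 x 76 x 47 mm lying at the front of the bench: leave alone.
- tweezers: pointed steel tweezers 119 mm long, lying at the front: leave alone.
- parts_box: clear compartment box 92 x 128 x 27 mm at the right: leave alone.
- screwdriver_cross: yellow screwdriver 156 mm long, lying at the front right: leave alone.

How it is judged:
On the way, in this order (a step that is already met when the one before it is completed fails the run):
1. the gauge head is held down on its stop and the foot stands on the heat sink in the nest, so the gauge reads its height (value of joint gauge_head above 0.0183 m and value of joint gauge_foot between 0.004 and 0.009 m and contact force between foot_tip and heat_sink above 0.3 N and value of joint index_pin below 0.003 m), for 0.5 s.
2. the gauge is let back up, clear of the part, with the pin still seated (value of joint gauge_head below 0.002 m and value of joint index_pin below 0.003 m), for 0.1 s.
At the end, for the whole second after the job is handed in: The fingers still grip the plunger knob and hold the pin drawn at least 10 of its 12 mm; the slide stands at the loading end (within 4 mm of its stop) with the heat sink sitting flat in its nest; the gauge is up (within 3 mm) (value of joint index_pin above 0.01 m and contact force between the fingers and plunger_knob above 2 N and value of joint slide_table above 0.066 m and value of joint gauge_head below 0.003 m and horizontal distance between heat_sink and nest below 0.005 m and z of heat_sink in the frame of nest below 0.003 m and angle between heat_sink's own z axis and vertical below 0.1 rad); the arm keeps its last pose, push and grip.
It fails at once if the pin is drawn while the gauge is down (value of joint index_pin above 0.005 m and value of joint gauge_head above 0.006 m).
It fails at once if another thing on the bench is pushed more than 25 mm (distance of any of spare_heat_sink, relay, multimeter, tweezers, parts_box, screwdriver_cross from where it was at the start of the episode above 0.025 m).
It also fails if it takes over 45 s, if anything falls off the work surface, if the arm or the gripper's body presses on something with over 40 N, if the wrist force passes 120 N, or if a joint passes its speed limit or range.

### The arm

A 7-joint arm with a two-finger parallel gripper is mounted at the origin on a cart in front of the work surface, level with it; the furniture and walls round the work are solid. World frame = base frame: x ahead of the robot, y to its left, z up, the work surface at z = 0. Lengths are in m, angles in rad, forces in N, time in s.
With the tool pointing down it reaches from about 0.4 to 0.85 m from the base axis. Payload 4.5 kg.
Tool frame: the origin (TCP) lies at the very end of the fingers, on their centre line; the grasp point (between the pads) lies 19 mm behind it (r.grip_depth is the z of the grasp point in the tool frame, in m); z points along the fingers, y is the line along which they close (so a half turn about z gives the same grasp; the last joint's range is limited). The gripper opens to 88 mm and grips with 3 to 60 N. Pads are 18 mm wide; open, the fingers measure 123 mm over their backs; the gripper's body (75 mm by 187 mm) begins 45 mm behind the grasp point.
Start: joints at [1.322, 0.689, -0.195, 1.565, 0.157, 0.902, -0.215], TCP at [0.174, -0.6, 0.239] pointing down, gripper open.
Joint ranges: [-3.01, 3.01], [-0.46, 2.08], [-1.47, 1.51], [0.13, 2.56], [-1, 4.14], [0.04, 2.09], [-2.66, 2.66]. Speed limits (rad/s): [2.57, 2.57, 3.14, 3.14, 3.14, 3.14, 3.14].

### API

Orientations are given as a unit quaternion [x, y, z, w].
In Python, from plant import r gives the robot as it stands.
- The arm moves only by the tool advance, called after "Request:" as a command line: name --pt "numbers of a row" for each row, then --argument value for the rest. Schema: {"type":"object","properties":{"rows":{"type":"array","items":{"type":"array","items":{"type":"number"},"minItems":7,"maxItems":7},"minItems":1,"maxItems":10},"grip_force":{"type":"number"},"only":{"type":"string"},"quiet":{"type":"boolean"},"lines":{"type":"string"}},"required":["rows"],"additionalProperties":false}. rows is a list of rows, 1 to 10 of them, each of 7 numbers: the opening from 0.0 (shut) to 1.0 (fully open), then dx, dy, dz in a scale on which 1.0 is 0.4 m, then a rotation vector rx, ry, rz in a scale on which 1.0 is pi rad; each row is the pose to reach, as a shift and turn from the pose commanded when the call began, along the tool's axes at that moment; what a row does not reach only later rows make up. A row lasts 1/10 s, in which the tool goes at most 0.05 m and 0.15 rad, less where a joint would pass 70% of its speed; a pose out of reach is approached as far as the arm can. The fingers move at their own pace and stop on an object; grip_force is the grip in N (left out, the last holds). Time passes only in rows, so rows that do not move let the fingers close. The tool returns the time, the measured TCP pose, the force, the opening and the grip force at its end. only (a regular expression) keeps the lines of the reply that match it, lines (a string "A,B") keeps lines A to B, and quiet returns only ok. No shift or turn number may pass 1 either way. Input that does not fit is refused with a message, and nothing moves.
- r.get_state(): the state, without advancing time (a new reading comes with each control period).
- r.snapshot(name): name is "side" or "top" or "wrist"; returns the picture (384x512x3 uint8, red, green, blue); there is no depth.
- r.camera_params(name): a dict with "fx", "fy", "cx", "cy" (pixels), "rvec" (rotation vector, rad) and "tvec" (3), from world to camera coordinates, as OpenCV has them. Camera axes: x right, y down, z forward; pixel columns grow to the right and rows downward; lengths in m; the calibration is good to about 2 mm. A picture is of the moment at which its call begins: read the wrist's pose just before it. camera_params takes no time and is no camera call; for the wrist camera it gives the pose at the moment of the call.
- r.finish_job(): hands the job in; it is judged then, once.
The state is a dict: "clock": time; "q": joint angles; "qd": joint speeds; "joint_torque": joint torques, N m; "tool_pos": TCP position; "eef_rot": TCP orientation; "contact_force": force on the tool from outside, world axes, zero at the start; "moment": the same for the moment, N m; "opening": opening from 0.0 (shut) to 1.0 (fully open); "finger_force": force on a finger pad.
Only numpy, scipy, OpenCV 4.12 (cv2) and the standard library are available. Lean on these libraries where they do the work, as an engineer would, in place of code of your own. Each camera call takes 0.05 s, during which the arm holds its last target. There are 200 camera calls.

## Working session

There is one attempt and no reset: what is moved stays moved. The work goes in short steps, Python scripts to look and compute and a tool call to move; the robot and the scene stay as the last step left them, time stands still between calls to the robot, and variables do not carry over. Pictures are saved under pics/ and viewed, at most 10 in all, crops included, and the job is handed in when it is done.

```bash
ls; mkdir -p pics; python3 - <<'E'
from plant import r
import cv2,json
s=r.get_state();print(s['clock'],s['tool_pos'],s['eef_rot'],s['opening'],r.grip_depth)
for n in("side","top"):
    cv2.imwrite(f'pics/{n}0.png',r.snapshot(n)[:,:,::-1]); print(n,r.camera_params(n))
E
```

```text
pics
plant.py
0.0 [ 0.17416286 -0.59959716  0.23792512] [ 9.90015585e-01  1.40955068e-01 -1.96449565e-04 -8.78345394e-04] 1.0003920210789636 -0.0187
side {'fx': 461.3758032428367, 'fy': 461.3758032428367, 'cx': 260.03437533130153, 'cy': 193.7557327991581, 'rvec': array([ 0.53501419,  2.62810271, -1.30471762]), 'tvec': array([0.55090777, 0.09760792, 1.01899571])}
top {'fx': 484.32310253007364, 'fy': 484.32310253007364, 'cx': 256.27348769866353, 'cy': 198.51616229872585, 'rvec': array([ 2.19968346, -2.13913284,  0.10562185]), 'tvec': array([-0.17887268,  0.4912476 ,  1.14760041])}
```

View pics/side0.png

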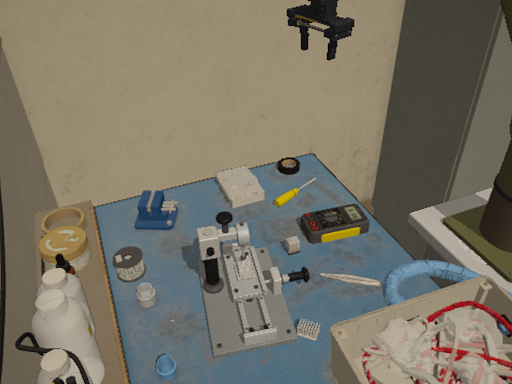

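View pics/top0.png

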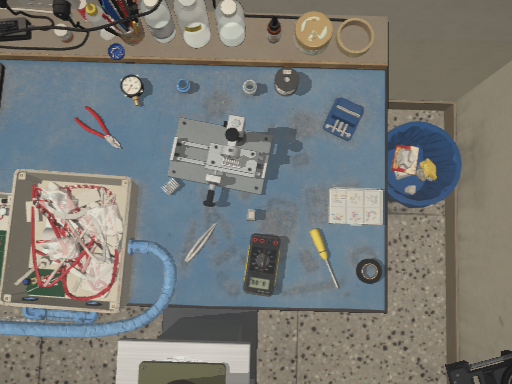

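The side view shows the cap near (224,218) and the knob head near (305,274). In the top view the cap is near (232,135) and the knob near (210,197). Next I'll enlarge both.

```bash
python3 - <<'E'
import cv2,numpy as np
a=cv2.imread('pics/side0.png')[200:350,190:330]; b=cv2.imread('pics/top0.png')[105:215,160:285]
a=cv2.resize(a[:, :],None,fx=4,fy=4,interpolation=cv2.INTER_CUBIC)
b=cv2.resize(b,None,fx=5,fy=5,interpolation=cv2.INTER_CUBIC)
cv2.imwrite('pics/sc.png',a);cv2.imwrite('pics/tc.png',b)
E
```

```text
(no output)
```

View pics/sc.png

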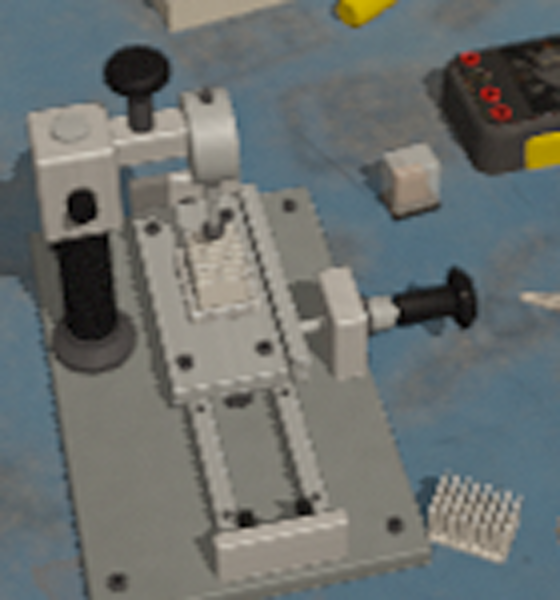

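View pics/tc.png

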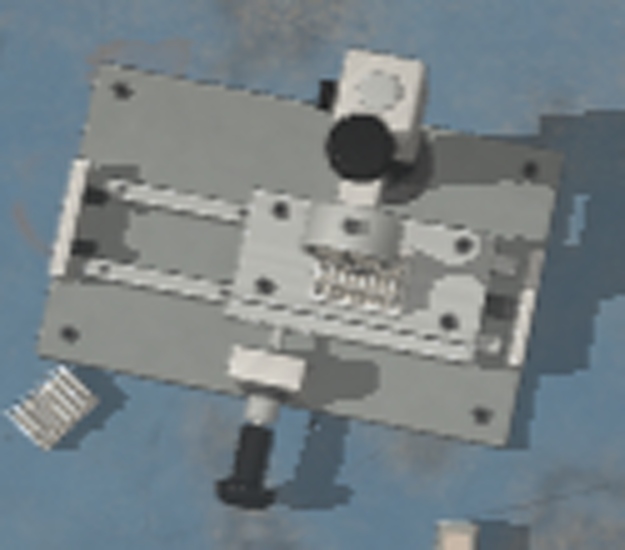

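The crops give the cap's top centre at side (224.3,217) and top (232,134.2). The neck's centre is at side (296,276) and top (210.4,196), and the head's at side (305.8,274.3) and top (209.2,203.6). The base corners are clear in the top view.

```bash
cat > h.py <<'E'
import numpy as np,cv2
from scipy.optimize import least_squares
from scipy.spatial.transform import Rotation as R
from plant import r
def proj(X,p):
    K=np.array([[p['fx'],0,p['cx']],[0,p['fy'],p['cy']],[0,0,1]])
    return cv2.projectPoints(np.float64(X).reshape(-1,1,3),p['rvec'],p['tvec'],K,None)[0][:,0]
def tri(obs):
    f=lambda X:np.concatenate([proj(X,p)[0]-u for p,u in obs])
    s=least_squares(f,[.5,-.1,.1]);return s.x,s.fun
E
python3 - <<'E'
from h import *
S,T=r.camera_params('side'),r.camera_params('top')
for n,a,b in (('cap',(224.3,217),(232,134.2)),('neck',(296,276),(210.4,196)),('head',(305.8,274.3),(209.2,203.6))):
    print(n,*tri([(S,a),(T,b)]))
# fixture pose fit
fx=np.array([[85,118,15],[85,-118,15],[-65,-118,15],[-65,118,15],[30,-35,188],[-95,0,38],[-114.5,0,38]])/1e3
t=np.array([(100,65),(562,150),(510,440),(40,352),(360,146),(252,455),(246,493)])/5+[160,105]
s=np.array([(430,550),(305,190),(137,68),(424,304),(463,297)])/4+[190,200]
si=[3,2,4,5,6]
def W(v):return fx@R.from_euler('z',v[2]).as_matrix().T+[v[0],v[1],0]
f=lambda v:np.concatenate([(proj(W(v),T)-t).ravel(),(proj(W(v)[si],S)-s).ravel()])
o=least_squares(f,[.6,-.1,0.1],loss='soft_l1');print(o.x,f(o.x).round(1).reshape(-1,2).tolist());print(W(o.x).round(4))
E
```

```text
cap [ 0.61528871 -0.11038221  0.18412714] [-0.06620572 -0.01069265 -0.03580875  0.07262105]
neck [ 0.49777756 -0.05530081  0.03796319] [ 0.03736457  0.00378634  0.02479398 -0.03965639]
head [ 0.47869431 -0.05256989  0.03730814] [-0.28074391 -0.02651381 -0.18874197  0.29427727]
[ 0.59189861 -0.07111383 -0.16528712] [[-0.6, -1.1], [0.4, -0.2], [-0.8, 1.0], [-1.3, 0.2], [-0.0, -0.6], [0.1, -0.2], [-0.3, 0.2], [0.7, -0.4], [0.0, -1.6], [-0.4, -1.7], [-0.2, -0.0], [-0.3, -0.1]]
[[ 0.6952  0.0313  0.015 ]
 [ 0.6563 -0.2015  0.015 ]
 [ 0.5084 -0.1768  0.015 ]
 [ 0.5472  0.056   0.015 ]
 [ 0.6157 -0.1106  0.188 ]
 [ 0.4982 -0.0555  0.038 ]
 [ 0.479  -0.0523  0.038 ]]
```

The triangulated heights (cap 184, neck 38 mm) and the fixture fit agree with the text. Cap ≈ (0.6155,-0.1105,0.188), neck ≈ (0.498,-0.0555,0.038), yaw ≈ -0.165. Next I'll work out the shift to a point above the cap.

```bash
cat >> h.py <<'E'
def go(target,yaw=-0.165):
    s=r.get_state();M=R.from_quat(s['eef_rot']);D=R.from_euler('z',yaw)*R.from_euler('x',np.pi)
    d=M.inv().apply(np.array(target)-s['tool_pos']);rv=(M.inv()*D).as_rotvec()
    print('t',s['clock'],'pos',s['tool_pos'].round(4),'d',d.round(4),'rv',rv.round(4),'F',s['contact_force'].round(1),'op',round(s['opening'],3),'ff',s['finger_force'])
E
python3 -c "
from h import *
go([.6155,-.1105,.215])"
```

```text
t 0.1 pos [ 0.1742 -0.5997  0.238 ] d [ 0.5603 -0.3465  0.0235] rv [-0.0016  0.0005  0.4479] F [ 0.6  0.4 -0.1] op 1.001 ff 0.0
```

Units first: shifts go in shares of 0.4 m and turns go in shares of pi rad. So 0.4 m / 0.4 = 1, 0.36 m / 0.4 = 0.9, 0.32 rad / 3.1416 = 0.1019.

Request:
advance --pt "0 0.1 -0.0625 0 0 0 0.0095" --pt "0 0.2 -0.125 0 0 0 0.0191" --pt "0 0.3 -0.1875 0 0 0 0.0318" --pt "0 0.4 -0.25 0 0 0 0.0414" --pt "0 0.5 -0.31 0 0 0 0.0509" --pt "0 0.6 -0.3725 0 0 0 0.0605" --pt "0 0.7 -0.435 0 0 0 0.07" --pt "0 0.8 -0.4975 0 0 0 0.0796" --pt "0 0.9 -0.5575 0 0 0 0.0923" --pt "0 1 -0.62 0 0 0 0.1019" --grip_force 20

```text
clock: 1.1
tool_pos: [0.4902, -0.2488, 0.2385]
eef_rot: [1.0, -0.019, -0.0, 0.0]
contact_force: [0.2, -0.9, 0.6]
opening: 0.116
finger_force: 0.0
```

```bash
python3 -c "
from h import *
go([.6155,-.1105,.215])"
```

```text
t 1.1 pos [ 0.4902 -0.2488  0.2385] d [ 0.1199 -0.1431  0.0235] rv [1.000e-04 5.000e-04 1.263e-01] F [ 0.2 -0.9  0.6] op 0.116 ff 0.0
```

Converted, -0.143 m / 0.4 = -0.3575, 0.12 m / 0.4 = 0.3, 0.126 rad / 3.1416 = 0.0401.

Request:
advance --pt "0 0.075 -0.0875 0 0 0 0.0127" --pt "0 0.15 -0.175 0 0 0 0.0255" --pt "0 0.225 -0.2625 0 0 0 0.0401" --pt "0 0.3 -0.3575 0.025 0 0 0.0401" --pt "0 0.3 -0.3575 0.05 0 0 0.0401" --pt "0 0.3 -0.3575 0.05 0 0 0.0401" --pt "0 0.3 -0.3575 0.05 0 0 0.0401"

```text
clock: 1.8
tool_pos: [0.6134, -0.1137, 0.2184]
eef_rot: [0.997, -0.082, -0.001, 0.001]
contact_force: [-0.2, -0.3, -0.8]
opening: 0.01
finger_force: 0.0
```

```bash
python3 - <<'E'
from h import *
go([.6155,-.1105,.215])
a=cv2.resize(r.snapshot('side')[190:290,180:330,::-1],None,fx=4,fy=4,interpolation=cv2.INTER_CUBIC)
b=cv2.resize(r.snapshot('wrist')[:,:,::-1],(533,400))
c=np.zeros((400,600,3),np.uint8);c[:,:533]=b
cv2.imwrite('pics/m1.png',cv2.resize(np.vstack([a,c]),(450,600)))
E
```

```text
t 1.8 pos [ 0.6134 -0.1137  0.2184] d [ 0.0016 -0.0035  0.0034] rv [0.0016 0.0017 0.    ] F [-0.2 -0.3 -0.8] op 0.01 ff 0.0
```

View pics/m1.png

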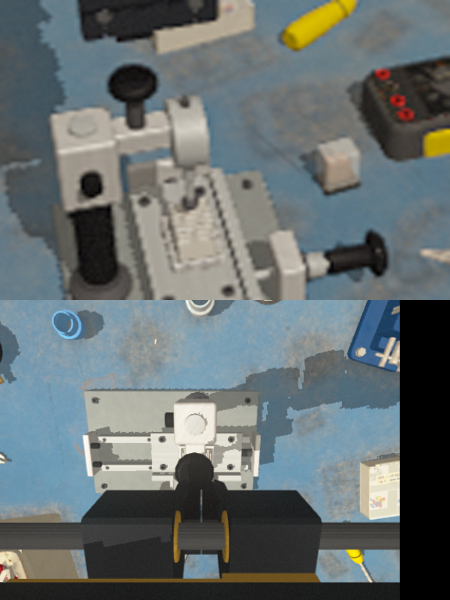

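The side crop shows the gripper only at its upper edge, and the wrist view shows the cap just ahead of the fingers. I'll check this by projecting the TCP and the cap into both views.

```bash
python3 - <<'E'
from h import *
s=r.get_state();S=r.camera_params('side');w=r.camera_params('wrist')
P=[s['tool_pos'],[.6155,-.1105,.188],[.498,-.0555,.038]]
print(proj(P,S),proj(P,w)); print('side cam pos',-R.from_rotvec(S['rvec']).inv().apply(S['tvec']),'wrist',-R.from_rotvec(w['rvec']).inv().apply(w['tvec']))
a=r.snapshot('side')[100:300,150:330,::-1]
b=r.snapshot('wrist')[200:384,150:370,::-1]
cv2.imwrite('pics/m2.png',np.hstack([cv2.resize(a,(405,450)),cv2.resize(b,(395,330+120))]))
E
```

```text
[[223.02908379 199.77971759]
 [223.95607923 215.28398143]
 [295.88854701 275.95401712]] [[254.44032104 249.66678482]
 [247.98449048 224.93127125]
 [221.19789169 282.12396631]]
side cam pos [0.78596526 0.48619429 0.70516143] wrist [ 0.68058585 -0.12643351  0.3651202 ]
```

View pics/m2.png

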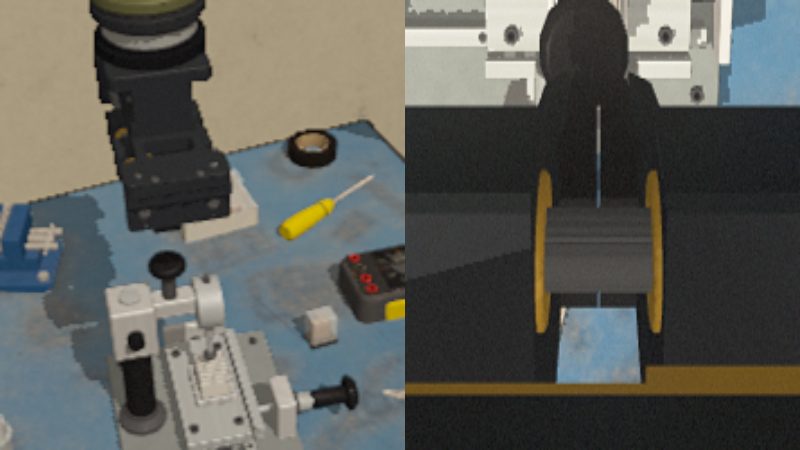

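The projections agree with both views: the fingertips are hidden behind the gripper body in the side picture, and the cap is under them. Now I'll press.

Converted, 0.044 m / 0.4 = 0.11, 0.041 m / 0.4 = 0.1025.

Request:
advance --pt "0 0.005 -0.0075 0.025 0 0 0" --pt "0 0.005 -0.0075 0.05 0 0 0" --pt "0 0.005 -0.0075 0.065 0 0 0" --pt "0 0.005 -0.0075 0.0775 0 0 0" --pt "0 0.005 -0.0075 0.09 0 0 0" --pt "0 0.005 -0.0075 0.1025 0 0 0" --pt "0 0.005 -0.0075 0.11 0 0 0" --pt "0 0.005 -0.0075 0.11 0 0 0"

```text
clock: 2.8
tool_pos: [0.6164, -0.1092, 0.1744]
eef_rot: [0.997, -0.082, -0.001, -0.0]
contact_force: [-3.6, 0.4, 5.0]
opening: 0.006
finger_force: 2.3
```

```bash
python3 -c "
from h import *
go([.6155,-.1105,.168])"
```

```text
t 2.8 pos [ 0.6164 -0.1092  0.1744] d [-0.0006  0.0014  0.0064] rv [0.0001 0.0015 0.0018] F [-3.6  0.4  5. ] op 0.006 ff 2.2712230572687986
```

Converted, 0.009 m / 0.4 = 0.0225, 0.008 m / 0.4 = 0.02.

Request:
advance --pt "0 0 0 0.0075 0 0 0" --pt "0 0 0 0.015 0 0 0" --pt "0 0 0 0.02 0 0 0" --pt "0 0 0 0.0225 0 0 0" --pt "0 0 0 0.0225 0 0 0"

```text
clock: 3.3
tool_pos: [0.6166, -0.1093, 0.1684]
eef_rot: [0.997, -0.082, 0.0, -0.0]
contact_force: [-8.9, 2.1, 20.0]
opening: 0.006
finger_force: 10.0
```

```bash
python3 -c "
from h import *
go([.6155,-.1105,.168])"
```

```text
t 3.3 pos [ 0.6166 -0.1093  0.1684] d [-0.0009  0.0014  0.0004] rv [-0.0001 -0.0002  0.0016] F [-8.9  2.1 20. ] op 0.006 ff 10.011098186967153
```

20 N at z 0.168 means the head is on its stop. I'll hold it there for a second and take a picture to check.

Request:
advance --pt "0 0 0 0 0 0 0" --pt "0 0 0 0 0 0 0" --pt "0 0 0 0 0 0 0" --pt "0 0 0 0 0 0 0" --pt "0 0 0 0 0 0 0" --pt "0 0 0 0 0 0 0" --pt "0 0 0 0 0 0 0" --pt "0 0 0 0 0 0 0" --pt "0 0 0 0 0 0 0" --pt "0 0 0 0 0 0 0"

```text
clock: 4.3
tool_pos: [0.6166, -0.1093, 0.1684]
eef_rot: [0.997, -0.082, 0.0, -0.0]
contact_force: [-8.4, 1.9, 20.9]
opening: 0.001
finger_force: 10.0
```

```bash
python3 - <<'E'
from h import *
go([.6155,-.1105,.168])
cv2.imwrite('pics/m3.png',cv2.resize(r.snapshot('side')[180:310,190:330,::-1],None,fx=4,fy=4,interpolation=cv2.INTER_CUBIC))
E
```

```text
t 4.3 pos [ 0.6166 -0.1093  0.1684] d [-0.0009  0.0014  0.0004] rv [-0.     -0.0002  0.0016] F [-8.4  1.9 20.9] op 0.001 ff 9.957960119645577
```

View pics/m3.png

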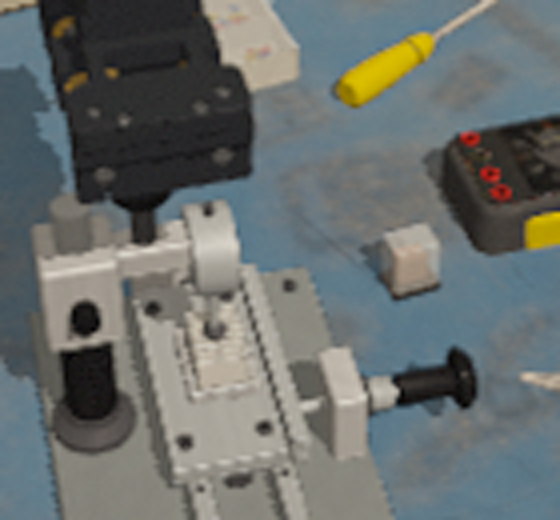

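The picture shows the head down, the column top exposed at (70,225), and the foot tip on the heat sink at (214,328). I'll let it up.

Converted, -0.07 m / 0.4 = -0.175, -0.05 m / 0.4 = -0.125.

Request:
advance --pt "0 0 0 -0.02 0 0 0" --pt "0 0 0 -0.035 0 0 0" --pt "0 0 0 -0.05 0 0 0" --pt "0 0 0 -0.065 0 0 0" --pt "0 0 0 -0.085 0 0 0" --pt "0 0 0 -0.125 0 0 0" --pt "0 0 0 -0.175 0 0 0" --pt "0 0 0 -0.175 0 0 0"

```text
clock: 5.15
tool_pos: [0.6194, -0.1098, 0.2384]
eef_rot: [0.997, -0.082, 0.003, 0.0]
contact_force: [0.3, -0.4, -0.4]
opening: 0.001
finger_force: 0.0
```

```bash
python3 -c "
from h import *
go([.498,-.0555,.12])"
```

```text
t 5.15 pos [ 0.6194 -0.1098  0.2384] d [-0.1294 -0.0338  0.1176] rv [-0.0001 -0.0066  0.0016] F [ 0.3 -0.4 -0.4] op 0.001 ff 0.0
```

Converted, -0.13 m / 0.4 = -0.325, -0.12 m / 0.4 = -0.3.

Request:
advance --pt "0 -0.1 -0.025 0 0 0 0" --pt "0 -0.2 -0.05 0 0 0 0" --pt "0.3 -0.3 -0.085 0 0 0 0" --pt "0.7 -0.325 -0.085 0.05 0 0 0" --pt "0.7 -0.325 -0.085 0.125 0 0 0" --pt "0.7 -0.325 -0.085 0.225 0 0 0" --pt "0.7 -0.325 -0.085 0.294 0 0 0" --pt "0.7 -0.325 -0.085 0.294 0 0 0" --pt "0.7 -0.325 -0.085 0.294 0 0 0"

```text
clock: 6.05
tool_pos: [0.4942, -0.0547, 0.118]
eef_rot: [0.997, -0.082, -0.0, 0.0]
contact_force: [-0.7, -1.2, 0.2]
opening: 0.617
finger_force: 0.0
```

```bash
python3 - <<'E'
from h import *
go([.4962,-.0552,.019])
w=r.camera_params('wrist');print(proj([[.498,-.0555,.038],[.479,-.0523,.038]],w))
a=r.snapshot('side')[180:310,190:330,::-1];b=r.snapshot('wrist')[:,:,::-1]
cv2.imwrite('pics/m4.png',np.hstack([cv2.resize(a,(400,371)),cv2.resize(b,(400,371))]))
E
```

```text
t 6.05 pos [ 0.4942 -0.0547  0.118 ] d [0.0021 0.0001 0.099 ] rv [0.0002 0.0008 0.0018] F [-0.7 -1.2  0.2] op 0.617 ff 0.0
[[255.42799678 197.22702404]
 [255.36873623 222.39027902]]
```

View pics/m4.png

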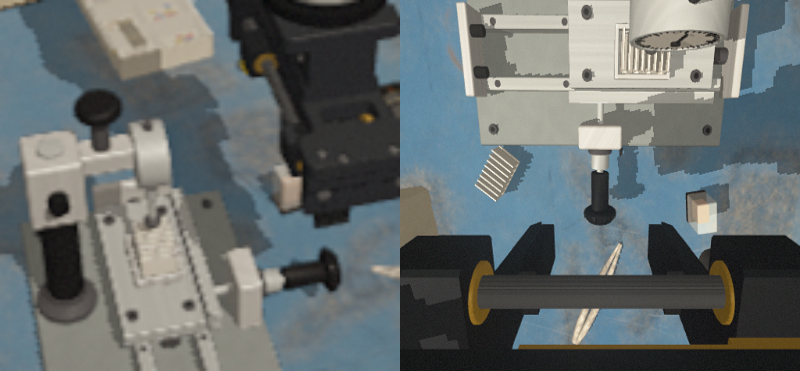

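The gauge is back up. The knob's neck is at wrist pixel (256,197) and its head at (256,221.5), matching the projections to about a pixel. I'll descend and grip.

Converted, 0.099 m / 0.4 = 0.2475, 0.085 m / 0.4 = 0.2125.

Request:
advance --pt "0.7 0.005 0 0.075 0 0 0" --pt "0.7 0.005 0 0.15 0 0 0" --pt "0.7 0.005 0 0.2125 0 0 0" --pt "0.7 0.005 0 0.2475 0 0 0" --pt "0.7 0.005 0 0.2475 0 0 0" --pt "0 0.005 0 0.2475 0 0 0" --pt "0 0.005 0 0.2475 0 0 0" --pt "0 0.005 0 0.2475 0 0 0" --pt "0 0.005 0 0.2475 0 0 0" --pt "0 0.005 0 0.2475 0 0 0" --grip_force 40

```text
clock: 7.15
tool_pos: [0.4965, -0.0551, 0.0195]
eef_rot: [0.997, -0.082, 0.0, 0.0]
contact_force: [-0.2, -0.5, 0.3]
opening: 0.267
finger_force: 0.0
```

```bash
python3 -c "
from h import *
go([.4962,-.0552,.019])"
```

```text
t 7.15 pos [ 0.4965 -0.0551  0.0195] d [-0.0003  0.0002  0.0005] rv [-0.     -0.0008  0.0018] F [-0.2 -0.5  0.3] op 0.267 ff 0.0
```

Request:
advance --pt "0 0 0 0 0 0 0" --pt "0 0 0 0 0 0 0" --pt "0 0 0 0 0 0 0" --pt "0 0 0 0 0 0 0"

```text
clock: 7.55
tool_pos: [0.4966, -0.0538, 0.0193]
eef_rot: [0.997, -0.081, 0.0, -0.001]
contact_force: [0.3, 4.9, 6.0]
opening: 0.165
finger_force: 39.1
```

```bash
python3 -c "
from h import *
go([.4962,-.0552,.019])"
```

```text
t 7.55 pos [ 0.4966 -0.0538  0.0193] d [-0.0002  0.0015  0.0003] rv [-0.0014 -0.0005  0.0031] F [0.3 4.9 6. ] op 0.165 ff 39.08140003681183
```

The grip is on the neck at 39 N. Now I'll pull straight back.

Converted, -0.014 m / 0.4 = -0.035, -0.011 m / 0.4 = -0.0275.

Request:
advance --pt "0 -0.01 0 0 0 0 0" --pt "0 -0.02 0 0 0 0 0" --pt "0 -0.0275 0 0 0 0 0" --pt "0 -0.035 0 0 0 0 0" --pt "0 -0.035 0 0 0 0 0"

```text
clock: 8.05
tool_pos: [0.4865, -0.0521, 0.0194]
eef_rot: [0.997, -0.081, 0.004, -0.001]
contact_force: [6.4, 3.5, 0.1]
opening: 0.161
finger_force: 39.5
```

```bash
python3 -c "
from h import *
go([.4966,-.0538,.0193])"
```

```text
t 8.05 pos [ 0.4865 -0.0521  0.0194] d [0.0102 0.0001 0.0002] rv [-0.0019 -0.008   0.0026] F [6.4 3.5 0.1] op 0.161 ff 39.54274758696556
```

Converted, -0.006 m / 0.4 = -0.015, -0.005 m / 0.4 = -0.0125.

Request:
advance --pt "0 -0.0075 0 0 0 0 0" --pt "0 -0.0125 0 0 0 0 0" --pt "0 -0.015 0 0 0 0 0" --pt "0 -0.015 0 0 0 0 0" --pt "0 -0.015 0 0 0 0 0"

```text
clock: 8.55
tool_pos: [0.4849, -0.0518, 0.0194]
eef_rot: [0.997, -0.081, 0.008, -0.001]
contact_force: [11.6, 0.9, -3.1]
opening: 0.161
finger_force: 39.9
```

```bash
python3 -c "
from h import *
go([.4966,-.0538,.0193])"
```

```text
t 8.55 pos [ 0.4849 -0.0518  0.0194] d [0.0119 0.0001 0.0003] rv [-0.0024 -0.016   0.0019] F [11.6  0.9 -3.1] op 0.161 ff 39.89699676632881
```

Moved 11.9 mm with the force up to 11.6 N, so it is on the stop. I'll let the slide run, then look.

Converted, -0.002 m / 0.4 = -0.005, -0.001 m / 0.4 = -0.0025.

Request:
advance --pt "0 -0.0025 0 0 0 0 0" --pt "0 -0.005 0 0 0 0 0" --pt "0 -0.005 0 0 0 0 0" --pt "0 -0.005 0 0 0 0 0" --pt "0 -0.005 0 0 0 0 0" --pt "0 -0.005 0 0 0 0 0" --pt "0 -0.005 0 0 0 0 0" --pt "0 -0.005 0 0 0 0 0" --pt "0 -0.005 0 0 0 0 0" --pt "0 -0.005 0 0 0 0 0" --grip_force 45

```text
clock: 9.55
tool_pos: [0.4849, -0.0518, 0.0195]
eef_rot: [0.997, -0.082, 0.01, -0.0]
contact_force: [13.7, 1.1, -6.2]
opening: 0.161
finger_force: 45.0
```

```bash
python3 - <<'E'
from h import *
go([.4966,-.0538,.0193])
a=r.snapshot('side')[200:350,190:330,::-1];b=r.snapshot('wrist')[:,:,::-1]
cv2.imwrite('pics/m5.png',np.hstack([cv2.resize(a,(373,400)),cv2.resize(b,(427,400))]))
E
```

```text
t 9.55 pos [ 0.4849 -0.0518  0.0195] d [0.0118 0.0001 0.0004] rv [-0.0026 -0.0198  0.0016] F [13.7  1.1 -6.2] op 0.161 ff 45.04715859889984
```

View pics/m5.png

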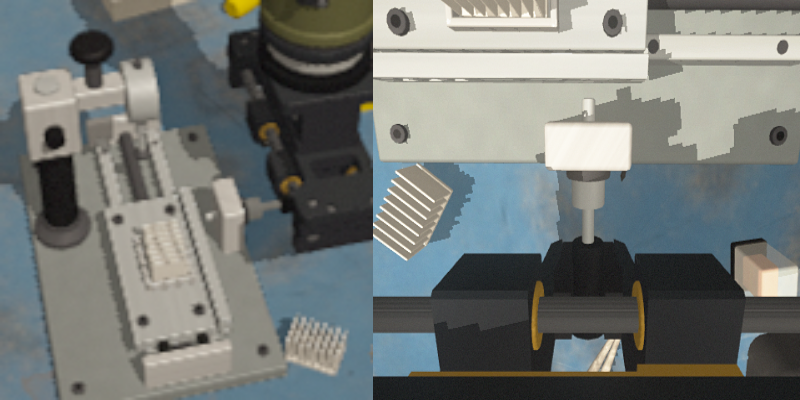

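The slide stands against the loading-end stop near (187,355), with the heat sink flat in its nest. The pin tip (588,105) is clear of the slide, the gauge is up and the neck is gripped. I'll hand the job in.

```bash
python3 -c "
from plant import r
print(r.finish_job())"
```

```text
the job is handed in; nothing more can be done
None
```

I handed the job in at about 9.6 s: I held the gauge on its stop for about a second and let it spring back up, then drew the plunger 11.9 mm to its stop, where the arm still holds it. The last picture shows the slide at the loading end with the heat sink in its nest; the hand-in gave no verdict.

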